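# Release a spice jar from a two-lane gravity dispenser and stand it on the chopping board

## Robot

A 6-joint arm with a two-finger parallel gripper is mounted at the origin on the work surface; the furniture and walls round the work are solid. World frame = base frame: x ahead of the robot, y to its left, z up, the work surface at z = 0. Lengths are in m, angles in rad, forces in N, time in s.
With the tool pointing down it reaches from about 0.25 to 0.775 m from the base axis. Payload 4 kg.
Tool frame: the origin (TCP) lies on the centre line of the jaws, within the pads' length; the fingertips stand 22 mm ahead of it and the grasp point (between the pads) lies 3 mm ahead of it; z points along the fingers, y is the line along which they close (so a half turn about z gives the same grasp; the last joint's range is limited). The gripper opens to 94 mm and grips with 3 to 60 N. Pads are 16 mm wide; open, the fingers measure 119 mm over their backs; the gripper's body (75 mm by 177 mm) begins 78 mm behind the grasp point.
Start: joints at [1.02, 0.087, 1.371, -0, 1.684, -0.103], TCP at [0.238, 0.496, 0.196] pointing down, gripper open.
Joint ranges: [-3.1, 3.1], [-0.76, 2.03], [0.27, 2.55], [-1.08, 4.22], [0.17, 2.65], [-2.57, 2.57]. Speed limits (rad/s): [2.79, 2.79, 3.14, 3.14, 3.14, 3.14].

## Interface

Orientations are given as a unit quaternion [w, x, y, z].
In Python, from plant import * gives the robot as it stands.
- The arm moves only by the tool play_rows, never from a script. Its argument "targets" is a list that holds one entry, the list of rows, each a list of 7 numbers: the shift along the tool's x, y, z in units of 30 cm (1.0 is 30 cm), then the turn, a rotation vector about the tool's x, y, z in units of 2 rad (1.0 is 2 rad), then the closure, from 0 (fully open) to 1 (shut). A call has 1 to 20 rows; each row is the pose to reach, as a shift and turn from the pose commanded when the call began, along the tool's axes at that moment; what a row does not reach only later rows make up. A row lasts 1/12 s, in which the tool goes at most 41.7 mm and 7.16 degrees, less where a joint would pass 70% of its speed; a pose out of reach is approached as far as the arm can. A call with a number of a shift or a turn outside -1 to 1 is refused whole. A call with a gripper value outside its range is refused whole. The fingers move at their own pace and stop on an object; the grip force is fixed at half the most. Time passes only in rows, so rows that repeat a pose let the fingers close. It gives the time, the measured TCP pose, the force, the opening and the grip force at its end, in the units of the state.
- observe(): the state, without advancing time (a new reading comes with each control period).
- get_image(name): name is "scene" or "top"; returns the picture (480x640x3 uint8, red, green, blue); there is no depth.
- camera_model(name): a dict with "intrinsics" (3x3 intrinsics, pixels), "T" (4x4, takes a point from camera to world coordinates). Camera axes: x right, y down, z forward; pixel columns grow to the right and rows downward; lengths in m; the calibration is good to about 2 mm. A picture is of the moment at which its call begins. camera_model takes no time and is no camera call.
- close_job(): hands the job in; it is judged then, once.
The state is a dict: "t": time; "qpos": joint angles; "joint_vel": joint speeds; "tau": joint torques, N m; "tcp_pos": TCP position; "eef_rot": TCP orientation; "force": force on the tool from outside, world axes, zero at the start; "torque": the same for the moment, N m; "grip_width": opening from 0.0 (shut) to 1.0 (fully open); "gripper_force": force on a finger pad.
Only numpy, scipy, OpenCV 4.12 (cv2) and the standard library are available. Lean on these libraries where they do the work, as an engineer would, in place of code of your own. Each camera call takes 0.05 s, during which the arm holds its last target. There are 200 camera calls.

## Task

Let the spice jar with the red lid out of the two-lane jar dispenser: push the spring-centred lever over towards the lane in which that jar is waiting, hold it there until the jar has rolled down to the front tabs, then let the lever spring back to the middle so that the next jar rolls up to the stop. Then take the red-lidded jar out and stand it upright, lid up, on the free part of the chopping board. It is glass, so set it down without dropping it; the green-lidded jars stay in the dispenser, and the pepper mill and the lemon stay where they are.

Things in the scene. Friction and masses are not known exactly. Their poses are not given: they have to be found in the camera images.
- rack: white two-lane gravity jar dispenser with wooden sides, fixed, 280 mm (x) by 256 mm (y); origin under its centre, x to its back, y left, z up; low front to the robot. Lanes 110 mm wide, centres at y = +67 and -67 mm; the deck falls 11 degrees to the front. The rib between the lanes is 24 mm thick and stands 60 mm, the outer walls 70 mm (beside the waiting jars 23 mm), above the deck. Three jars lie across each lane
- toggle (a joint): lever on the rib, leaning sideways: 0 middle, positive to the dispenser's left (+y), +-0.39 rad end stops; spring 1.8 N m/rad centres it (6 N at the knob fully over), well damped. Past 0.25 it drops the stop of the lane it leans to and a finger holds the second jar: one jar rolls to the tabs in about 0.5 s. On return the stop rises and the next jar rolls up to it; let go too early it catches the jar
- toggle_grip (a point): middle of the lever's black knob, 24 mm diameter, 44 mm tall (top 22 mm above this point), on a 12 mm rod; 134 mm above the lever's axis, which runs along the lane slope. Free on both sides down to 40 mm below this point; a cross arm behind the rod swings with it, and guards and jars lie lower
- red_jar_center (a point): centre of the glass spice jar with the red lid and a red band at its foot: 45 mm diameter, 106 mm long, 0.08 to 0.15 kg; z axis points to the lid (end 53 mm from here). At the start first in the left or the right lane, lying level across it with its lid to the dispenser's left (+y of rack). It rolls down the lane, but stays where it is laid on a level surface
- red_jar: the same red-lidded jar; origin at the centre of its foot, z axis to the lid
- tray_left (a point): where the centre of a jar rests at the front tabs of the left lane, 23 mm over the deck (axes as rack). The two tabs are 31 mm high with a notch 64 mm wide between them at the lane's middle for a finger; behind the jar's centre the deck is free for 85 mm up to the stop; the guards begin 70 mm behind it, 55 mm above the deck
- tray_right (a point): the same for the right lane
- gate_left (a point): where the centre of the first jar rests at the stop of the left lane, 115 mm up the slope from the tabs
- gate_right (a point): the same for the right lane
- green_front_center (a point): glass spice jar with a green lid, 45 mm diameter, 106 mm long, lying in the dispenser with its lid to the dispenser's left; the point is at its centre and its z axis points to the lid; the first of the lane in which the red-lidded jar is not
- green_l1_center (a point): glass spice jar with a green lid, 45 mm diameter, 106 mm long, lying in the dispenser with its lid to the dispenser's left; the point is at its centre and its z axis points to the lid; the second of the left lane
- green_l2_center (a point): glass spice jar with a green lid, 45 mm diameter, 106 mm long, lying in the dispenser with its lid to the dispenser's left; the point is at its centre and its z axis points to the lid; the third of the left lane
- green_r1_center (a point): glass spice jar with a green lid, 45 mm diameter, 106 mm long, lying in the dispenser with its lid to the dispenser's left; the point is at its centre and its z axis points to the lid; the second of the right lane
- green_r2_center (a point): glass spice jar with a green lid, 45 mm diameter, 106 mm long, lying in the dispenser with its lid to the dispenser's left; the point is at its centre and its z axis points to the lid; the third of the right lane
- board_top (a point): centre of the top face of the wooden chopping board, 230 mm (its x) by 340 mm (its y), 22 mm thick, fixed; its x points about to the robot's left and its +y end is the end near the robot, which is free; mill and lemon stand within 100 mm of its -y end
- mill: wooden pepper mill, 58 mm diameter, 170 mm tall, standing on the far end of the board; origin at the centre of its foot
- lemon: lemon, 71 x 53 x 51 mm, on the far end of the board; origin at the middle of its underside

How it is judged:
By the outcome, as a careful person would: the job done as asked, in the order asked, and still so for the second after the job is handed in, with the robot touching nothing.
It also fails if it takes over 67 s, if anything falls off the work surface, if the arm or the gripper's body presses on something with over 40 N, if the wrist force passes 120 N, or if a joint passes its speed limit or range.

## Working session

There is one attempt and no reset: what is moved stays moved. The work goes in short steps, Python scripts to look and compute and a tool call to move; the robot and the scene stay as the last step left them, time stands still between calls to the robot, and variables do not carry over. Pictures are saved under pics/ and viewed, at most 10 in all, crops included, and the job is handed in when it is done.

Besides the shell and the picture viewer there is one more tool, called as name(argument=value, ...), one argument or row to a line, values as JSON. play_rows: Moves the arm, as the interface text tells. Shifts and turns lie within -1 to 1; 1 stands for 30 cm of shift or 2 rad of turn. Its arguments: {"type":"object","properties":{"targets":{"type":"array","items":{"type":"array","items":{"type":"array","items":{"type":"number"}}}}},"required":["targets"]}

```bash
mkdir -p pics; ls; python3 - <<'E'
from plant import *
import cv2
for n in("scene","top"):
    cv2.imwrite(f"pics/{n}0.png",get_image(n)[:,:,::-1]); m=camera_model(n); print(n,m["intrinsics"],m["T"])
print(observe())
E
```

```text
pics
scene [[440.76286862   0.         323.85929673]
 [  0.         440.76286862 240.11782842]
 [  0.           0.           1.        ]] [[ 0.71987429 -0.46747538  0.51307677  0.05904281]
 [-0.69386414 -0.46521355  0.54966254 -0.5341079 ]
 [-0.01826344 -0.7516935  -0.65925968  0.75232998]
 [ 0.          0.          0.          1.        ]]
top [[458.98437981   0.         315.6862149 ]
 [  0.         458.98437981 237.10141841]
 [  0.           0.           1.        ]] [[ 6.92875908e-03 -9.77720535e-01  2.09796443e-01  3.63899883e-01]
 [-9.99975082e-01 -7.05825481e-03  1.31488207e-04 -5.07053463e-02]
 [ 1.35223803e-03 -2.09792126e-01 -9.77745077e-01  1.02809242e+00]
 [ 0.00000000e+00  0.00000000e+00  0.00000000e+00  1.00000000e+00]]
{'t': 0.1, 'qpos': array([ 1.01990182e+00,  8.78831648e-02,  1.37208260e+00, -3.94787735e-06,
        1.68358869e+00, -1.03081802e-01]), 'joint_vel': array([ 0.00064256, -0.00155301, -0.00327257,  0.00065139, -0.00061084,
        0.00176135]), 'tau': array([ 2.98603642e-03, -3.41252196e+01, -3.03301585e+01,  7.19824503e-02,
        3.04094155e-02, -8.80690823e-05]), 'tcp_pos': array([0.23787801, 0.49533731, 0.19443051]), 'eef_rot': array([-3.13199920e-04,  2.22040258e-01,  9.75037005e-01, -9.29556501e-04]), 'force': array([-0.3429994 , -0.33185253, -0.98728685]), 'torque': array([-3.57156796e-05, -2.63047793e-02, -5.58920465e-02]), 'gripper_force': 0.0, 'grip_width': 1.0014525476014318}
```

View pics/scene0.png

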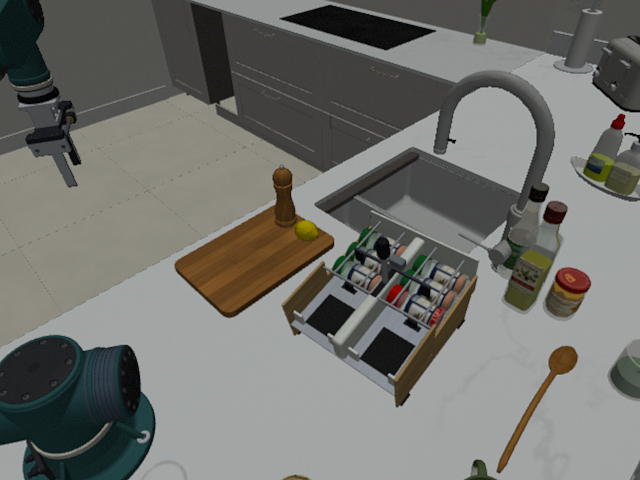

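View pics/top0.png

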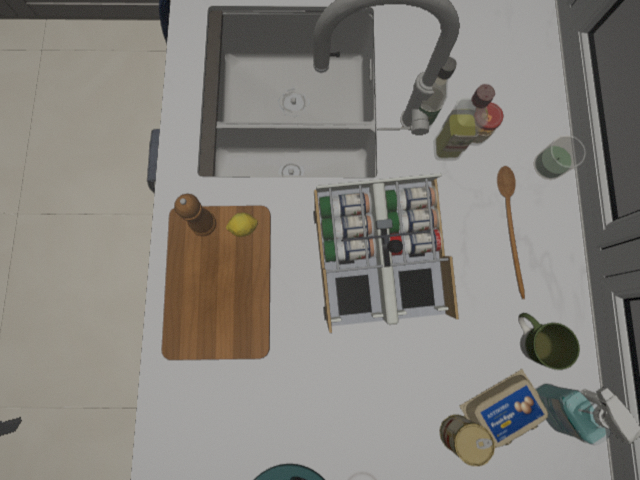

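The red-lidded jar is first in the right lane: its lid is at about (395,245) in the top view. The board is at (163–270, 205–358), with the mill and lemon at its far end. I'll zoom in on the rack for its corners and the knob.

```bash
python3 - <<'E'
import cv2
a=cv2.imread("pics/top0.png")[165:340,305:470]; b=cv2.imread("pics/scene0.png")[200:410,275:485]
cv2.imwrite("pics/c1.png",cv2.resize(a,None,fx=3.4,fy=3.4,interpolation=2)); cv2.imwrite("pics/c2.png",cv2.resize(b,None,fx=2.8,fy=2.8,interpolation=2))
E
```

```text
(no output)
```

View pics/c1.png

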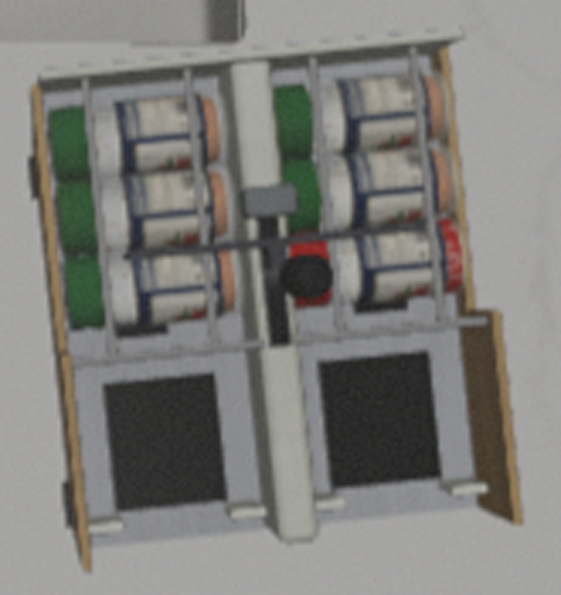

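View pics/c2.png

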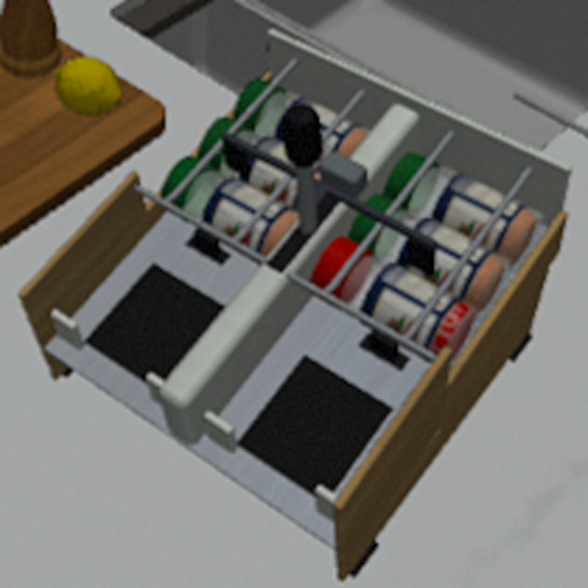

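The crops show the knob at about (395,247) in top and (383,249) in scene, and all four tabs are visible. I'll triangulate those points.

```bash
cat > h.py <<'E'
import numpy as np
from plant import *
def ray(n,p):
    m=camera_model(n);T=np.array(m["T"]);d=T[:3,:3]@np.linalg.inv(m["intrinsics"])@[p[0],p[1],1];return T[:3,3],d/np.linalg.norm(d)
def tri(pt,ps):
    A=np.zeros((3,3));b=np.zeros(3);R=[ray("top",pt),ray("scene",ps)]
    for o,d in R: P=np.eye(3)-np.outer(d,d);A+=P;b+=P@o
    x=np.linalg.solve(A,b);return x,max(np.linalg.norm(np.cross(x-o,d)) for o,d in R)
def plane(n,p,z): o,d=ray(n,p);return o+d*(z-o[2])/d[2]
def proj(n,x):
    m=camera_model(n);T=np.linalg.inv(m["T"]);q=np.array(m["intrinsics"])@(T@np.r_[x,1])[:3];return q[:2]/q[2]
c1=lambda u,v:(305+u/3.4-.35,165+v/3.4-.35)
c2=lambda u,v:(275+u/2.8-.3,200+v/2.8-.3)
E
python3 - <<'E'
from h import *
np.set_printoptions(precision=4,suppress=True)
for n,a,b in [("knobmid",(305,277),(302,137)),("R tab in",(328,503),(220,428)),("R tab out",(466,488),(328,497)),("L tab out",(105,526),(67,327)),("L tab in",(247,511),(155,384)),
 ("backL corner",(40,75),(270,35)),("backR",(462,38),(570,170)),("redlid top mid",(312,275),(340,262)),("redband",(453,255),(450,328)),("rib front top mid",(294,535),(182,397)),("rib back top",(250,65),(405,110))]:
    print(n,*tri(c1(*a),c2(*b)))
print("board")
for p in [(168,205),(270,205),(270,358),(163,358)]: print(plane("top",p,.022))
print(plane("scene",(176,268),.022),plane("scene",(231,313),.022),plane("scene",(334,244),.022))
print("mill",tri((187,205),(283,172)))
E
```

```text
knobmid [ 0.5195 -0.1897  0.233 ] 0.00029753120857423066
R tab in [ 0.4114 -0.2274  0.0728] 9.077488413604468e-07
R tab out [ 0.4203 -0.3098  0.0772] 0.0005026792089882232
L tab out [ 0.3973 -0.0929  0.0691] 0.0005462140315449327
L tab in [ 0.4047 -0.1767  0.0776] 0.001646352435422728
backL corner [ 0.6507 -0.0517  0.1661] 0.0005639857648465173
backR [ 0.6742 -0.2966  0.1713] 0.0018306059714960567
redlid top mid [ 0.5431 -0.214   0.1179] 0.00022007488470293784
redband [ 0.5557 -0.2987  0.1116] 0.0017546645879444548
rib front top mid [ 0.3944 -0.2043  0.0988] 0.0037301427179816157
rib back top [ 0.6601 -0.1744  0.1587] 0.0005021619841536539
board
[0.652  0.2859 0.022 ]
[0.6537 0.0539 0.022 ]
[0.3167 0.0445 0.022 ]
[0.3152 0.2715 0.022 ]
[0.3113 0.2508 0.022 ] [0.3252 0.0456 0.022 ] [0.6351 0.0464 0.022 ]
mill (array([0.6096, 0.1969, 0.1759]), np.float64(0.0016886133933414248))
```

```bash
cat >> h.py <<'E'
from scipy.spatial.transform import Rotation as Ro
def Rq(q): return Ro.from_quat([q[1],q[2],q[3],q[0]])
def row(p,R,p0=None,R0=None):
    s=observe()
    if p0 is None: p0=s["tcp_pos"]
    if R0 is None: R0=Rq(s["eef_rot"])
    d=R0.inv().apply(np.array(p)-p0)/.3; r=(R0.inv()*R).as_rotvec()/2
    return np.round(np.r_[d,r],3).tolist()
def down(yang): # tool down, y axis at world angle
    y=np.array([np.cos(yang),np.sin(yang),0]);z=np.array([0,0,-1.]);return Ro.from_matrix(np.c_[np.cross(y,z),y,z])
E
python3 - <<'E'
from h import *
D=down(.103)
p0=np.array([.238,.496,.196])
pa=np.array([.36,.22,.34])
print(row(pa,D,p0)); print(row([.516,-.153,.30],D,pa,D)); print(row([.516,-.153,.228],D,pa,D))
E
```

```text
[-0.765, -0.654, -0.479, -0.001, 0.0, 0.51]
[-1.29, 0.389, 0.133, 0.0, 0.0, 0.0]
[-1.29, 0.389, 0.373, 0.0, 0.0, 0.0]
```

play_rows(
  targets=[
    [[-0.3,-0.26,-0.48,0,0,0.2,1],[-0.976,-0.847,-0.48,0,0,0.51,1],[-0.976,-0.847,-0.48,0,0,0.51,1],[-0.976,-0.847,-0.48,0,0,0.51,1],[-0.976,-0.847,-0.48,0,0,0.51,1],[-0.976,-0.847,-0.48,0,0,0.51,1],[-0.976,-0.847,-0.48,0,0,0.51,1],[-0.976,-0.847,-0.48,0,0,0.51,1],[-0.976,-0.847,-0.48,0,0,0.51,1],[-0.976,-0.847,-0.48,0,0,0.51,1],[-0.976,-0.847,-0.48,0,0,0.51,1],[-0.976,-0.847,-0.48,0,0,0.51,1],[-0.976,-0.847,-0.48,0,0,0.51,1],[-0.976,-0.847,-0.48,0,0,0.51,1]],
  ],
)

```text
t: 1.27
tcp_pos: [0.3914, 0.141, 0.3387]
eef_rot: [-0.001, 0.669, 0.743, -0.0]
force: [0.8, 0.6, 0.8]
grip_width: 0.045
gripper_force: 0.0
```

play_rows(
  targets=[
    [[-1.0,0.311,0,0,0,0,1],[-1.0,0.311,0,0,0,0,1],[-1.0,0.311,0,0,0,0,1],[-1.0,0.311,0,0,0,0,1],[-1.0,0.311,0,0,0,0,1],[-1.0,0.311,0,0,0,0,1],[-1.0,0.311,0,0,0,0,1],[-1.0,0.311,0,0,0,0,1],[-1.0,0.311,0,0,0,0,1],[-1.0,0.311,0,0,0,0,1],[-1.0,0.311,0,0,0,0,1]],
  ],
)

```text
t: 2.18
tcp_pos: [0.5158, -0.1467, 0.3391]
eef_rot: [-0.001, 0.669, 0.744, 0.0]
force: [-0.8, 1.0, 0.3]
grip_width: 0.001
gripper_force: 0.0
```

```bash
python3 - <<'E'
from h import *
import cv2
s=observe();print(s["t"],s["tcp_pos"],s["qpos"],Rq(s["eef_rot"]).as_matrix().round(3),s["force"])
a=get_image("scene")[60:340,240:520,::-1];b=get_image("top")[100:380,250:530,::-1]
cv2.imwrite("pics/p1.png",cv2.resize(np.hstack([a,b]),(800,400),interpolation=2))
E
```

```text
2.1833 [ 0.51578547 -0.14673433  0.33914155] [-3.83406473e-01  7.49255856e-02  1.10076169e+00  7.97036546e-04
  1.96711222e+00 -4.89062360e-01] [[-0.106  0.994 -0.001]
 [ 0.994  0.106  0.001]
 [ 0.001 -0.001 -1.   ]] [-0.75013245  0.96928497  0.25252891]
```

View pics/p1.png

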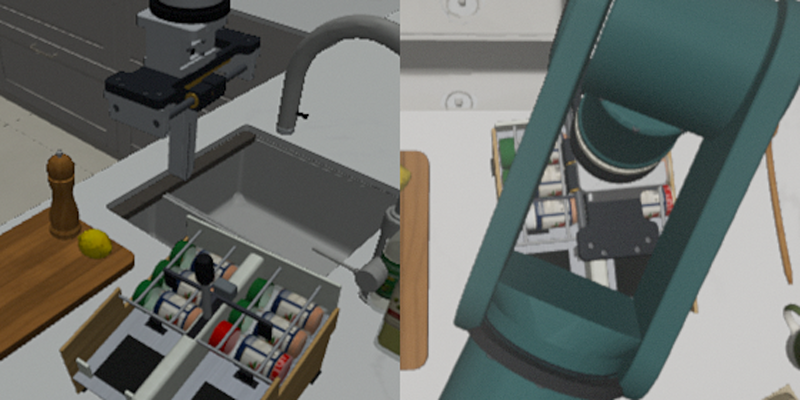

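The view shows the closed fingers above and to the left of the knob, which is clear. Next I'll go down beside it and push to the right.

play_rows(
  targets=[
    [[0,0,0.18,0,0,0,1],[0,0,0.345,0,0,0,1],[0,0,0.345,0,0,0,1],[0,0,0.345,0,0,0,1],[-0.05,0,0.345,0,0,0,1],[-0.08,0,0.345,0,0,0,1],[-0.105,0,0.345,0,0,0,1],[-0.13,0,0.345,0,0,0,1],[-0.155,0,0.345,0,0,0,1],[-0.18,0,0.345,0,0,0,1],[-0.2,0,0.345,0,0,0,1],[-0.2,0,0.345,0,0,0,1],[-0.2,0,0.345,0,0,0,1],[-0.2,0,0.345,0,0,0,1],[-0.2,0,0.345,0,0,0,1],[-0.2,0,0.345,0,0,0,1],[-0.2,0,0.345,0,0,0,1]],
  ],
)

```text
t: 3.7
tcp_pos: [0.5221, -0.2083, 0.2364]
eef_rot: [0.0, 0.67, 0.743, 0.0]
force: [2.0, 3.1, 3.5]
grip_width: 0.005
gripper_force: 1.9
```

```bash
python3 - <<'E'
from h import *
import cv2
s=observe();print(s["t"],s["tcp_pos"],s["force"])
a=get_image("scene")[120:400,240:520,::-1];b=get_image("top")[150:430,250:530,::-1]
cv2.imwrite("pics/p2.png",cv2.resize(np.hstack([a,b]),(800,400),interpolation=2))
E
```

```text
3.7 [ 0.5220692  -0.20834621  0.2363923 ] [1.95285033 3.13857026 3.54769303]
```

View pics/p2.png

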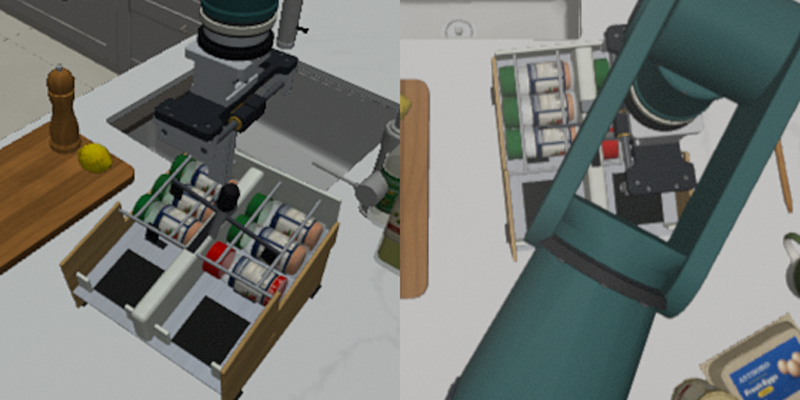

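The red jar has only just started to move: its lid is at (214,258) in the crop. I'll push a bit further and hold.

play_rows(
  targets=[
    [[-0.015,0,0,0,0,0,1],[-0.03,0,0,0,0,0,1],[-0.03,0,0,0,0,0,1],[-0.03,0,0,0,0,0,1],[-0.03,0,0,0,0,0,1],[-0.03,0,0,0,0,0,1]],
  ],
)

```text
t: 4.3
tcp_pos: [0.5225, -0.2174, 0.2354]
eef_rot: [-0.001, 0.67, 0.743, -0.0]
force: [1.1, 3.6, -0.5]
grip_width: 0.005
gripper_force: 1.5
```

```bash
python3 - <<'E'
from h import *
import cv2
s=observe();print(s["t"],s["tcp_pos"],s["force"])
a=get_image("scene")[120:400,240:520,::-1]
cv2.imwrite("pics/p3.png",cv2.resize(a,(560,560),interpolation=2))
E
```

```text
4.3 [ 0.52249042 -0.21736943  0.23543192] [ 1.07760164  3.62206953 -0.54316862]
```

View pics/p3.png

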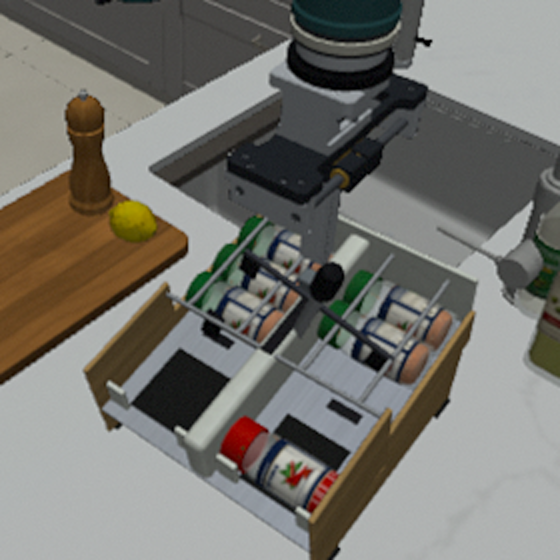

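The red jar is now at the right-hand tabs: lid at (245,440) and foot at (325,490) in the crop. I'll let the lever back gently and lift clear.

play_rows(
  targets=[
    [[0.03,0,0,0,0,0,1],[0.06,0,0,0,0,0,1],[0.09,0,0,0,0,0,1],[0.12,0,0,0,0,0,1],[0.15,0,0,0,0,0,1],[0.18,0,0,0,0,0,1],[0.21,0,0,0,0,0,1],[0.25,0,0,0,0,0,1],[0.25,0,-0.1,0,0,0,1],[0.25,0,-0.2,0,0,0,1],[0.25,0,-0.33,0,0,0,1],[0.25,0,-0.33,0,0,0,1]],
  ],
)

```text
t: 5.35
tcp_pos: [0.5167, -0.1428, 0.3434]
eef_rot: [0.006, 0.67, 0.743, 0.002]
force: [0.2, -0.3, 0.3]
grip_width: 0.005
gripper_force: 0.0
```

```bash
python3 - <<'E'
from h import *
import cv2
s=observe();print(s["t"],s["tcp_pos"],s["force"])
im=get_image("scene")[:,:,::-1].copy()
h=cv2.cvtColor(im,cv2.COLOR_BGR2HSV);m=(((h[...,0]<6)|(h[...,0]>174))&(h[...,1]>190)&(h[...,2]>70)).astype(np.uint8)
m[:, :300]=0;m[:,470:]=0;m[:290]=0
n,l,st,c=cv2.connectedComponentsWithStats(m)
for i in range(1,n):
    if st[i,4]>15: print(st[i],c[i])
# predicted tray right
x=np.array([.9947,.103,0]);y=np.array([-.103,.9947,0]);o=np.array([.4084,-.2017,0])
t=o+.027*x-.067*y+[0,0,.0713];print("tray",t)
for k in(-.053,-.045,0,.045,.053): print(k,proj("scene",t+k*y),proj("scene",t+k*y+[0,0,.0225]))
cv2.imwrite("pics/p4.png",cv2.resize(im[180:400,280:500],None,fx=2.7,fy=2.7,interpolation=2))
E
```

```text
5.35 [ 0.51671441 -0.14275881  0.34344842] [ 0.19580878 -0.31657824  0.31978549]
[351 328  22  24 259] [360.02702703 338.62162162]
[384 355  10   7  30] [387.9        358.36666667]
tray [ 0.4421579 -0.2655639  0.0713   ]
-0.053 [405.6986568  372.22019269] [407.07184234 364.91418876]
-0.045 [401.78325568 369.64681934] [403.07245119 362.32850991]
0 [380.48599913 355.64932825] [381.33249316 348.27323307]
0.045 [360.34978674 342.4149263 ] [360.79967393 334.99839334]
0.053 [356.88438621 340.13731307] [357.26816849 332.71521108]
```

View pics/p4.png

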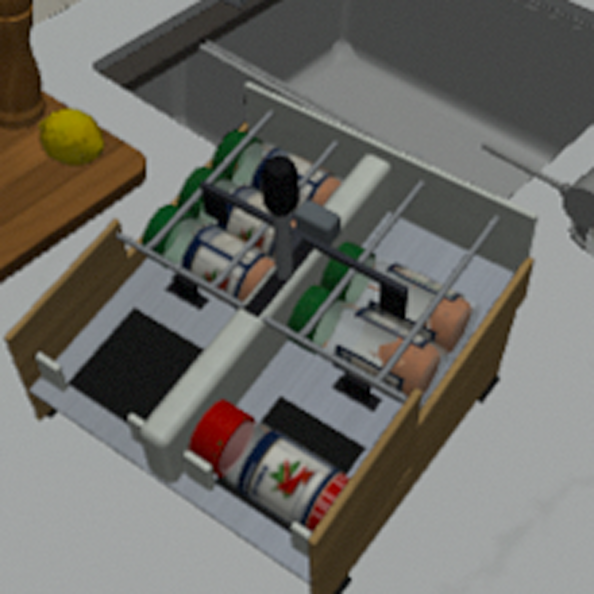

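The lever is back in the middle, the next green jar is at the stop, and the jar matches my predicted tray pose to within about 3 mm. Now the grasp.

```bash
cat >> h.py <<'E'
c,sn=np.cos(np.radians(11)),np.sin(np.radians(11))
xr=np.array([.9947,.103,0]);yr=np.array([-.103,.9947,0]);zz=np.array([0,0,1.])
S=c*xr+sn*zz;N=-sn*xr+c*zz;a=np.radians(20)
B=N*np.cos(a)+yr*np.sin(a)
RG=Ro.from_matrix(np.c_[np.cross(S,-B),S,-B])
tray=np.array([.4422,-.2656,.0713]);grasp=tray+.008*yr+.004*N+.003*B
def RP(head): # placing: jar up, tool heading
    h=np.array([np.cos(head),np.sin(head),0]);z=h*np.cos(a)-zz*np.sin(a);x=zz*np.cos(a)+h*np.sin(a);return Ro.from_matrix(np.c_[x,np.cross(z,x),z])
E
python3 - <<'E'
from h import *
print(RG.as_matrix().round(3),grasp,grasp+.2*B)
print(row(grasp+.2*B,RG))
print(RP(np.radians(96)).as_matrix().round(3), (RG.inv()*RP(np.radians(65))).as_rotvec())
E
```

```text
[[-0.032  0.976  0.214]
 [ 0.941  0.101 -0.322]
 [-0.336  0.191 -0.922]] [ 0.43997607 -0.2567558   0.07799379] [ 0.39726015 -0.19240793  0.26247936]
[-0.123, -0.414, 0.256, -0.091, -0.172, 0.016]
[[-0.036  0.995 -0.098]
 [ 0.34   0.105  0.935]
 [ 0.94  -0.    -0.342]] [-0.06331248  1.47296894  0.62336745]
```

play_rows(
  targets=[
    [[-0.04,-0.14,0.02,-0.03,-0.06,0.005,0.6],[-0.08,-0.28,0.1,-0.06,-0.12,0.01,0.15],[-0.123,-0.414,0.256,-0.091,-0.172,0.016,0.15],[-0.123,-0.414,0.256,-0.091,-0.172,0.016,0.15],[-0.123,-0.414,0.256,-0.091,-0.172,0.016,0.15],[-0.123,-0.414,0.256,-0.091,-0.172,0.016,0.15],[-0.123,-0.414,0.256,-0.091,-0.172,0.016,0.15],[-0.123,-0.414,0.256,-0.091,-0.172,0.016,0.15]],
  ],
)

```text
t: 6.07
tcp_pos: [0.3975, -0.193, 0.2614]
eef_rot: [0.19, 0.669, 0.717, -0.046]
force: [0.3, 0.8, 0.5]
grip_width: 0.533
gripper_force: 0.0
```

```bash
python3 - <<'E'
from h import *
s=observe();print(s["t"],s["tcp_pos"],s["qpos"].round(3),s["grip_width"])
print(row(grasp+.05*B,RG),row(grasp,RG))
E
```

```text
6.0667 [ 0.39750317 -0.1930068   0.26142887] [-0.408 -0.42   1.729 -0.213  1.5   -0.499] 0.5330361300868134
[-0.0, 0.002, 0.496, -0.002, -0.001, 0.001] [-0.001, 0.002, 0.663, -0.002, -0.001, 0.001]
```

play_rows(
  targets=[
    [[0,0,0.1,0,0,0,0.15],[0,0,0.2,0,0,0,0.15],[0,0,0.25,0,0,0,0.15],[0,0,0.3,0,0,0,0.15],[0,0,0.35,0,0,0,0.15],[0,0,0.4,0,0,0,0.15],[0,0,0.45,0,0,0,0.15],[0,0,0.5,0,0,0,0.15],[0,0,0.54,0,0,0,0.15],[0,0,0.58,0,0,0,0.15],[0,0,0.62,0,0,0,0.15],[0,0,0.65,0,0,0,0.15],[0,0,0.66,0,0,0,0.15],[0,0,0.66,0,0,0,0.15]],
  ],
)

```text
t: 7.23
tcp_pos: [0.4372, -0.256, 0.0752]
eef_rot: [0.187, 0.669, 0.718, -0.047]
force: [0.3, -0.5, 0.1]
grip_width: 0.853
gripper_force: 0.0
```

```bash
python3 - <<'E'
from h import *
import cv2
s=observe();print(s["t"],s["tcp_pos"],grasp,s["qpos"].round(3),s["grip_width"],s["force"])
print(row(grasp,RG))
cv2.imwrite("pics/p5.png",cv2.resize(get_image("scene")[180:400,280:500,::-1],None,fx=2.7,fy=2.7,interpolation=2))
E
```

```text
7.2333 [ 0.43715743 -0.25600634  0.07518393] [ 0.43997607 -0.2567558   0.07799379] [-0.517 -0.203  1.943 -0.202  1.062 -0.519] 0.8533921555323835 [ 0.27027347 -0.47938882  0.09746904]
[-0.006, 0.011, -0.006, -0.004, -0.002, 0.001]
```

View pics/p5.png

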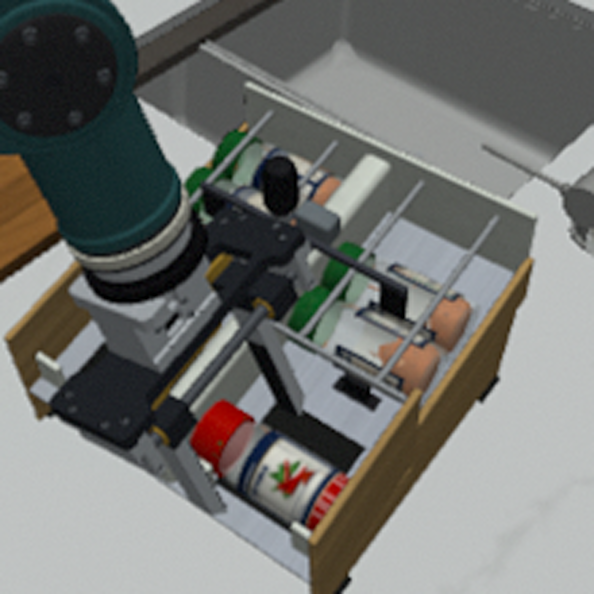

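The fingers straddle the jar, with the front finger in the notch, and nothing is touching. I'll close, then lift along the tool axis.

play_rows(
  targets=[
    [[0,0.008,-0.006,0,0,0,0.3],[0,0.008,-0.006,0,0,0,0.45],[0,0.008,-0.006,0,0,0,0.6],[0,0.008,-0.006,0,0,0,1],[0,0.008,-0.006,0,0,0,1],[0,0.008,-0.006,0,0,0,1],[0,0.008,-0.006,0,0,0,1],[0,0.008,-0.006,0,0,0,1],[0,0.008,-0.006,0,0,0,1],[0,0.008,-0.006,0,0,0,1]],
  ],
)

```text
t: 8.12
tcp_pos: [0.4383, -0.2546, 0.0772]
eef_rot: [0.188, 0.669, 0.718, -0.047]
force: [1.1, -0.1, -0.4]
grip_width: 0.434
gripper_force: 28.9
```

play_rows(
  targets=[
    [[-0.01,0,-0.028,0,0,0,1],[-0.03,0,-0.082,0,0,0,1],[-0.06,0,-0.165,0,0,0,1],[-0.09,0,-0.247,0,0,0,1],[-0.12,0,-0.33,0,0,0,1],[-0.15,0,-0.412,0,0,0,1],[-0.18,-0.05,-0.495,0,0,0,1],[-0.205,-0.1,-0.564,0,0,0,1],[-0.205,-0.15,-0.564,0,0,0,1],[-0.205,-0.15,-0.564,0,0,0,1]],
  ],
)

```text
t: 8.95
tcp_pos: [0.3596, -0.2637, 0.2474]
eef_rot: [0.188, 0.67, 0.717, -0.048]
force: [1.1, -0.3, -0.8]
grip_width: 0.415
gripper_force: 28.0
```

```bash
python3 - <<'E'
from h import *
s=observe();print(s["t"],s["tcp_pos"],s["qpos"].round(3),s["grip_width"],s["gripper_force"],s["force"])
print(row([.40,-.05,.30],RP(np.radians(65))), row([.40,-.05,.30],RP(np.radians(85))))
E
```

```text
8.95 [ 0.35955564 -0.26369398  0.2473864 ] [-0.656 -0.444  1.772 -0.13   1.445 -0.731] 0.41450607845900855 27.986886855214834 [ 1.13034414 -0.33941206 -0.84664778]
[0.608, 0.234, -0.363, -0.035, 0.737, 0.309] [0.608, 0.234, -0.363, 0.048, 0.771, 0.137]
```

```bash
python3 - <<'E'
from h import *
import cv2
cv2.imwrite("pics/p6.png",cv2.resize(get_image("scene")[150:400,200:500,::-1],None,fx=2.4,fy=2.4,interpolation=2))
s=observe();print(s["t"],s["grip_width"])
E
```

```text
9.0 0.4075807694718356
```

View pics/p6.png

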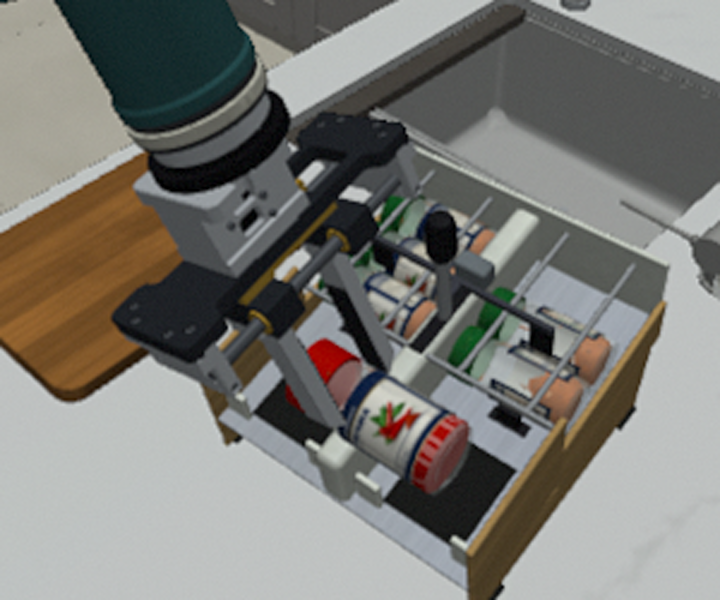

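```bash
python3 - <<'E'
from h import *
import cv2
s=observe();R=Rq(s["eef_rot"]);p=s["tcp_pos"]
Rg=Rq([.188,.669,.718,-.047]);pg=np.array([.4383,-.2546,.0772])
rel=Rg.inv().apply(tray-pg);ax=Rg.inv().apply(yr);print("rel tool",rel,ax)
c0=p+R.apply(rel);y=R.apply(ax)
for k in(-.053,-.045,0,.045,.053): print(k,proj("scene",c0+k*y))
print("tcp",proj("scene",p),"tip",proj("scene",p+R.apply([0,0,.022])))
im=cv2.imread("pics/p6.png");h=cv2.cvtColor(im,cv2.COLOR_BGR2HSV);m=(((h[...,0]<6)|(h[...,0]>174))&(h[...,1]>150)&(h[...,2]>70)).astype(np.uint8)
n,l,st,c=cv2.connectedComponentsWithStats(m)
for i in range(1,n):
    if st[i,4]>200: print(st[i][:4]/2.4+[200,150,0,0],c[i]/2.4+[200,150])
s2=[observe()["grip_width"] for _ in range(4)];print(s2)
t=get_image("top");cv2.imwrite("pics/t6.png",t[:,:,::-1]);print([observe()["grip_width"] for _ in range(2)],observe()["gripper_force"])
E
```

```text
rel tool [-0.00853967  0.00161657  0.00977142] [ 9.41000962e-01 -2.08354470e-04 -3.38458619e-01]
-0.053 [388.25467577 343.69483744]
-0.045 [383.46419885 340.64240286]
0 [357.62754239 324.17959446]
0.045 [333.53674895 308.82922909]
0.053 [329.42334966 306.20822027]
tcp [350.33328497 318.79659735] tip [355.61987972 328.52858941]
[327.91666667 291.25        21.66666667  18.75      ] [336.70585997 299.07838661]
[358.33333333 318.75        12.91666667  14.16666667] [364.02306968 326.96680791]
[372.08333333 342.08333333   6.25        12.5       ] [374.87106918 347.10062893]
[0.4075807694718356, 0.4075807694718356, 0.4075807694718356, 0.4075807694718356]
[0.41180782812157746, 0.41180782812157746] 27.990770637989044
```

The jar is held where predicted, to within about 4 px (foot at roughly (388,340)), with steady grip force. Now I'll turn it upright above the clear space.

```bash
python3 - <<'E'
from h import *
print(row([.37,-.05,.32],RP(np.radians(65))))
E
```

```text
[0.586, 0.146, -0.451, -0.036, 0.736, 0.309]
```

play_rows(
  targets=[
    [[0.03,0.01,-0.03,-0.002,0.04,0.016,1],[0.08,0.02,-0.08,-0.005,0.09,0.037,1],[0.13,0.03,-0.12,-0.007,0.14,0.059,1],[0.18,0.04,-0.16,-0.01,0.19,0.08,1],[0.22,0.05,-0.2,-0.012,0.24,0.1,1],[0.26,0.06,-0.23,-0.014,0.29,0.12,1],[0.3,0.07,-0.26,-0.017,0.34,0.14,1],[0.34,0.08,-0.29,-0.019,0.39,0.16,1],[0.38,0.09,-0.32,-0.022,0.44,0.18,1],[0.42,0.1,-0.35,-0.024,0.49,0.2,1]],
  ],
)

```text
t: 9.88
tcp_pos: [0.3652, -0.108, 0.3062]
eef_rot: [-0.152, 0.732, 0.579, 0.325]
force: [-0.8, 0.4, -1.6]
grip_width: 0.414
gripper_force: 28.1
```

```bash
python3 - <<'E'
from h import *
s=observe();print(s["t"],s["tcp_pos"],s["qpos"].round(3),s["grip_width"],s["gripper_force"],s["force"])
print(row([.37,-.05,.32],RP(np.radians(65))))
E
```

```text
9.8833 [ 0.36520972 -0.10801328  0.30620232] [-1.038 -0.225  1.629  0.698  2.073 -0.565] 0.4136525402504548 28.059389255940914 [-0.84802364  0.39557221 -1.61503922]
[0.177, -0.033, 0.086, -0.016, 0.244, 0.106]
```

play_rows(
  targets=[
    [[0.03,0,0.015,-0.003,0.04,0.017,1],[0.06,-0.01,0.03,-0.006,0.09,0.039,1],[0.1,-0.02,0.05,-0.009,0.14,0.061,1],[0.14,-0.03,0.07,-0.012,0.19,0.082,1],[0.177,-0.033,0.086,-0.016,0.244,0.106,1],[0.177,-0.033,0.086,-0.016,0.244,0.106,1],[0.177,-0.033,0.086,-0.016,0.244,0.106,1],[0.177,-0.033,0.086,-0.016,0.244,0.106,1]],
  ],
)

```text
t: 10.55
tcp_pos: [0.3696, -0.0504, 0.3202]
eef_rot: [-0.306, 0.691, 0.443, 0.482]
force: [0.4, -0.9, -0.8]
grip_width: 0.416
gripper_force: 28.2
```

```bash
python3 - <<'E'
from h import *
s=observe();print(s["t"],s["tcp_pos"],s["qpos"].round(3),s["grip_width"],s["gripper_force"],s["force"])
P=RP(np.radians(65)); print(row([.37,-.05,.32],P))
R=Rq(s["eef_rot"]);print(R.as_matrix().round(3))
rel=np.array([-.0085,.0016,.0098]);ax=np.array([.941,0,-.338])
foot=rel-.053*ax
for z in(.16,.05,.028,.022): 
    tc=np.array([.425,.155,z])-P.apply(foot); print(z,tc,row(tc,P))
E
```

```text
10.55 [ 0.36961839 -0.05038389  0.3201542 ] [-1.138 -0.152  1.824  1.052  2.174 -0.402] 0.416141104870767 28.15386537462473 [ 0.40189721 -0.88661757 -0.78773028]
[0.0, 0.001, 0.002, -0.0, 0.004, 0.002]
[[ 0.143  0.907  0.395]
 [ 0.318 -0.42   0.85 ]
 [ 0.937  0.004 -0.349]]
0.16 [0.42098128 0.15016774 0.22433142] [-0.062, -0.127, 0.747, -0.0, 0.004, 0.002]
0.05 [0.42098128 0.15016774 0.11433142] [-0.406, -0.129, 0.875, -0.0, 0.004, 0.002]
0.028 [0.42098128 0.15016774 0.09233142] [-0.475, -0.129, 0.901, -0.0, 0.004, 0.002]
0.022 [0.42098128 0.15016774 0.08633142] [-0.493, -0.129, 0.908, -0.0, 0.004, 0.002]
```

play_rows(
  targets=[
    [[0,-0.01,0.05,0,0.002,0.001,1],[-0.01,-0.03,0.15,0,0.004,0.002,1],[-0.02,-0.045,0.26,0,0.004,0.002,1],[-0.03,-0.065,0.38,0,0.004,0.002,1],[-0.04,-0.085,0.5,0,0.004,0.002,1],[-0.05,-0.105,0.62,0,0.004,0.002,1],[-0.06,-0.12,0.7,0,0.004,0.002,1],[-0.062,-0.127,0.747,0,0.004,0.002,1],[-0.062,-0.127,0.747,0,0.004,0.002,1],[-0.062,-0.127,0.747,0,0.004,0.002,1],[-0.062,-0.127,0.747,0,0.004,0.002,1],[-0.062,-0.127,0.747,0,0.004,0.002,1]],
  ],
)

```text
t: 11.55
tcp_pos: [0.4216, 0.1496, 0.226]
eef_rot: [-0.308, 0.69, 0.44, 0.485]
force: [0.4, 0.7, -0.5]
grip_width: 0.416
gripper_force: 28.1
```

```bash
python3 - <<'E'
from h import *
import cv2
s=observe();print(s["t"],s["tcp_pos"],s["qpos"].round(3),s["grip_width"],s["force"])
im=get_image("scene")[:,:,::-1]
R=Rq(s["eef_rot"]);p=s["tcp_pos"]
rel=np.array([-.0085,.0016,.0098]);ax=np.array([.941,0,-.338])
foot=p+R.apply(rel-.053*ax);lid=p+R.apply(rel+.053*ax);print(foot,lid,"px",proj("scene",foot),proj("scene",lid))
u,v=proj("scene",p).astype(int);print(u,v)
u0=max(u-110,0);v0=max(v-110,0);print("crop",u0,v0)
cv2.imwrite("pics/p7.png",cv2.resize(im[v0:v0+220,u0:u0+220],None,fx=2.7,fy=2.7,interpolation=2))
cv2.imwrite("pics/p7full.png",im)
E
```

```text
11.55 [0.42160714 0.14964373 0.22602644] [-0.694 -0.318  2.159  1.165  1.71  -0.347] 0.41629846963021494 [ 0.3630425   0.74859633 -0.52916245]
[0.42582907 0.15453602 0.16171257] [0.42568838 0.15483901 0.26769746] px [230.2749628  218.05078942] [221.78970516 176.65678873]
225 195
crop 115 85
```

View pics/p7.png

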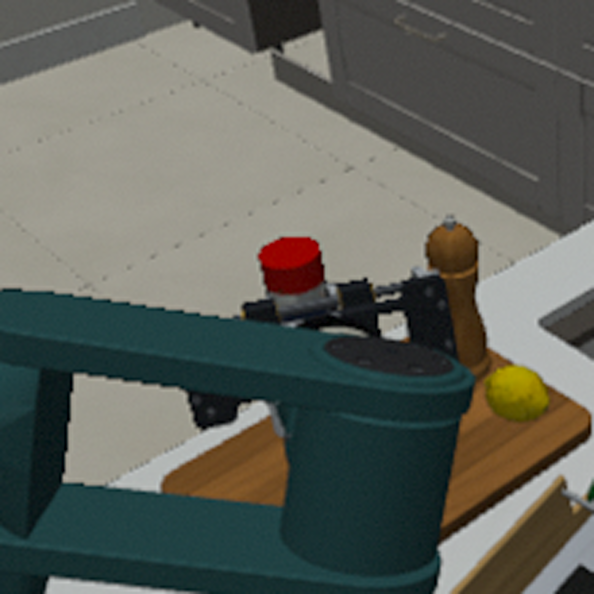

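The lid's top centre is at (222.4,176.9) px and I predicted (221.8,176.7), so the jar hangs upright as modelled. Before lowering, I'll work out how much clearance the wrist barrel has.

```bash
python3 - <<'E'
from h import *
s=observe();R=Rq(s["eef_rot"]);p=s["tcp_pos"];print("tool axis back pts")
for L in(.078,.2,.25,.3): q=p-R.apply([0,0,L]);print(L,q.round(3),proj("scene",q).round(0))
for px in [(256,303),(225,290),(262,228)]:
    o,d=ray("scene",px)
    for x in(.28,.30,.33,.36): print(px,(o+d*(x-o[0])/d[0]).round(3))
P=RP(np.radians(65));rel=np.array([-.0085,.0016,.0098]);ax=np.array([.941,0,-.338]);foot=rel-.053*ax
for z in(.10,.06,.035,.026,.022): print(z,row(np.array([.425,.155,z])-P.apply(foot),P))
E
```

```text
tool axis back pts
0.078 [0.39  0.083 0.252] [229. 205.]
0.2 [ 0.342 -0.021  0.294] [237. 224.]
0.25 [ 0.322 -0.063  0.311] [241. 234.]
0.3 [ 0.302 -0.106  0.328] [245. 245.]
(256, 303) [ 0.28  -0.146  0.249]
(256, 303) [ 0.3   -0.11   0.204]
(256, 303) [ 0.33  -0.058  0.136]
(256, 303) [ 0.36  -0.005  0.067]
(225, 290) [ 0.28  -0.051  0.205]
(225, 290) [ 0.3   -0.008  0.155]
(225, 290) [0.33  0.058 0.081]
(225, 290) [0.36  0.123 0.007]
(262, 228) [ 0.28  -0.191  0.422]
(262, 228) [ 0.3   -0.16   0.392]
(262, 228) [ 0.33  -0.113  0.347]
(262, 228) [ 0.36  -0.067  0.302]
0.1 [-0.192, -0.003, 0.07, 0.001, -0.001, 0.001]
0.06 [-0.318, -0.003, 0.116, 0.001, -0.001, 0.001]
0.035 [-0.396, -0.003, 0.144, 0.001, -0.001, 0.001]
0.026 [-0.424, -0.003, 0.154, 0.001, -0.001, 0.001]
0.022 [-0.437, -0.003, 0.159, 0.001, -0.001, 0.001]
```

play_rows(
  targets=[
    [[-0.03,0,0.011,0,0,0,1],[-0.08,0,0.029,0,0,0,1],[-0.13,-0.001,0.047,0,0,0,1],[-0.18,-0.002,0.066,0,0,0,1],[-0.22,-0.002,0.08,0,0,0,1],[-0.26,-0.003,0.095,0,0,0,1],[-0.29,-0.003,0.106,0,0,0,1],[-0.318,-0.003,0.116,0,0,0,1],[-0.318,-0.003,0.116,0,0,0,1],[-0.318,-0.003,0.116,0,0,0,1]],
  ],
)

```text
t: 12.43
tcp_pos: [0.4202, 0.1514, 0.1232]
eef_rot: [-0.31, 0.69, 0.439, 0.485]
force: [0.2, 0.1, -1.0]
grip_width: 0.412
gripper_force: 28.1
```

```bash
python3 - <<'E'
from h import *
import cv2
s=observe();R=Rq(s["eef_rot"]);p=s["tcp_pos"];print(s["t"],p,s["qpos"].round(3),s["force"],s["tau"].round(1))
rel=np.array([-.0085,.0016,.0098]);ax=np.array([.941,0,-.338])
print("foot",p+R.apply(rel-.053*ax),"axis",R.apply(ax))
# lid seen in both views
for n in("top","scene"):
    im=get_image(n)[:,:,::-1];h=cv2.cvtColor(im,cv2.COLOR_BGR2HSV);m=(((h[...,0]<6)|(h[...,0]>174))&(h[...,1]>170)&(h[...,2]>70)).astype(np.uint8)
    k,l,st,c=cv2.connectedComponentsWithStats(m)
    lid=p+R.apply(rel+.053*ax); print(n,"pred",proj(n,lid),proj(n,lid-[0,0,.018]),[(st[i].tolist(),c[i].round(1)) for i in range(1,k) if st[i,4]>30 and np.linalg.norm(c[i]-proj(n,lid))<40])
P=RP(np.radians(65));foot=rel-.053*ax
for z in(.035,.028,.024,.022,.020): print(z,row(np.array([.425,.155,z])-P.apply(foot),P))
E
```

```text
12.4333 [0.42016374 0.15140811 0.12319868] [-0.693 -0.123  2.26   1.144  1.591 -0.613] [ 0.23504807  0.09149494 -0.97673941] [ -0.  -15.4 -20.8   3.4   2.4  -0. ]
foot [0.42418016 0.15651967 0.0588887 ] axis [ 1.85734991e-03 -5.42051692e-04  9.99860619e-01]
top pred [204.29926327 301.66099487] [206.52861651 302.34384729] [([194, 291, 26, 25, 484], array([206.3, 303. ]))]
scene pred [228.97461186 216.81192319] [230.28996279 223.27067041] [([219, 212, 21, 21, 330], array([229.4, 221.9]))]
0.035 [-0.078, 0.003, 0.025, 0.0, -0.002, 0.0]
0.028 [-0.1, 0.003, 0.033, 0.0, -0.002, 0.0]
0.024 [-0.112, 0.003, 0.038, 0.0, -0.002, 0.0]
0.022 [-0.119, 0.003, 0.04, 0.0, -0.002, 0.0]
0.02 [-0.125, 0.003, 0.042, 0.0, -0.002, 0.0]
```

play_rows(
  targets=[
    [[-0.02,0.001,0.006,0,-0.001,0,1],[-0.04,0.002,0.013,0,-0.002,0,1],[-0.06,0.003,0.02,0,-0.002,0,1],[-0.078,0.003,0.025,0,-0.002,0,1],[-0.09,0.003,0.03,0,-0.002,0,1],[-0.095,0.003,0.031,0,-0.002,0,1],[-0.095,0.003,0.031,0,-0.002,0,1]],
  ],
)

```text
t: 13.12
tcp_pos: [0.4203, 0.1506, 0.093]
eef_rot: [-0.309, 0.691, 0.44, 0.483]
force: [-0.5, -0.0, -0.7]
grip_width: 0.414
gripper_force: 28.1
```

play_rows(
  targets=[
    [[-0.003,0,0.001,0,0,0,1],[-0.006,0,0.002,0,0,0,1],[-0.009,0,0.003,0,0,0,1],[-0.009,0,0.003,0,0,0,1]],
  ],
)

```text
t: 13.45
tcp_pos: [0.4205, 0.1504, 0.0906]
eef_rot: [-0.308, 0.691, 0.44, 0.483]
force: [-0.4, -0.1, -1.1]
grip_width: 0.412
gripper_force: 28.1
```

play_rows(
  targets=[
    [[-0.003,0,0.001,0,0,0,1],[-0.006,0,0.002,0,0,0,1],[-0.006,0,0.002,0,0,0,1]],
  ],
)

```text
t: 13.7
tcp_pos: [0.4204, 0.1504, 0.0886]
eef_rot: [-0.308, 0.691, 0.44, 0.483]
force: [0.8, -0.8, -0.6]
grip_width: 0.412
gripper_force: 28.1
```

Foot estimated at 24 mm; I'll go down about 1.3 mm at a time, watching the force.

play_rows(
  targets=[
    [[-0.002,0,0.001,0,0,0,1],[-0.004,0,0.0015,0,0,0,1],[-0.004,0,0.0015,0,0,0,1]],
  ],
)

```text
t: 13.95
tcp_pos: [0.4205, 0.1504, 0.0876]
eef_rot: [-0.308, 0.691, 0.44, 0.484]
force: [-0.5, 0.0, 0.3]
grip_width: 0.416
gripper_force: 28.2
```

play_rows(
  targets=[
    [[-0.002,0,0.001,0,0,0,1],[-0.004,0,0.0015,0,0,0,1],[-0.004,0,0.0015,0,0,0,1]],
  ],
)

```text
t: 14.2
tcp_pos: [0.4208, 0.1505, 0.0875]
eef_rot: [-0.309, 0.69, 0.44, 0.484]
force: [-2.4, -1.8, 5.6]
grip_width: 0.41
gripper_force: 28.6
```

The board is touched with 5.6 N. I'll open gradually, then back out along the tool axis.

play_rows(
  targets=[
    [[0,0,0,0,0,0,0.57],[0,0,0,0,0,0,0.54],[0,0,0,0,0,0,0.5],[0,0,0,0,0,0,0.45],[0,0,0,0,0,0,0.35],[0,0,0,0,0,0,0.25],[0,0,0,0,0,0,0.15],[0,0,0,0,0,0,0.15],[0,0,0,0,0,0,0.15]],
  ],
)

```text
t: 14.95
tcp_pos: [0.4204, 0.1504, 0.0861]
eef_rot: [-0.308, 0.691, 0.44, 0.483]
force: [0.0, 0.2, 0.0]
grip_width: 0.839
gripper_force: 0.0
```

```bash
python3 - <<'E'
from h import *
import cv2
s=observe();print(s["t"],s["tcp_pos"],s["grip_width"],s["force"])
lid=np.array([.425,.155,.128])
for n in("top","scene"):
    im=get_image(n)[:,:,::-1];h=cv2.cvtColor(im,cv2.COLOR_BGR2HSV);m=(((h[...,0]<6)|(h[...,0]>174))&(h[...,1]>170)&(h[...,2]>70)).astype(np.uint8)
    k,l,st,c=cv2.connectedComponentsWithStats(m)
    print(n,"pred",proj(n,lid),proj(n,lid-[0,0,.018]),[(st[i].tolist(),c[i].round(1)) for i in range(1,k) if st[i,4]>30 and np.linalg.norm(c[i]-proj(n,lid))<60])
E
```

```text
14.95 [0.42044391 0.15038181 0.08612649] 0.8387674602543523 [0.02233629 0.19744951 0.00030039]
top pred [209.54126199 302.71351746] [211.58069602 303.34888861] [([201, 293, 25, 24, 453], array([212.9, 304.7]))]
scene pred [232.24853674 230.04500068] [233.49298955 236.18969352] [([223, 226, 20, 21, 334], array([232.8, 235.7]))]
```

play_rows(
  targets=[
    [[0,0,-0.04,0,0,0,0.15],[0,0,-0.12,0,0,0,0.15],[0,0,-0.2,0,0,0,0.15],[0,0,-0.3,0,0,0,0.15],[0.05,0,-0.4,0,0,0,0.15],[0.15,0,-0.42,0,0,0,0.15],[0.25,0,-0.45,0,0,0,0.15],[0.35,0,-0.45,0,0,0,0.15],[0.35,0,-0.45,0,0,0,0.15],[0.35,0,-0.45,0,0,0,0.15],[0.35,0,-0.45,0,0,0,0.15]],
  ],
)

```text
t: 15.97
tcp_pos: [0.3818, 0.0682, 0.2302]
eef_rot: [-0.309, 0.691, 0.44, 0.483]
force: [1.5, -0.4, -0.3]
grip_width: 0.848
gripper_force: 0.0
```

```bash
python3 - <<'E'
from h import *
import cv2
s=observe();print(s["t"],s["tcp_pos"],s["force"])
def comps(n,lo,hi,smin=150,a=60):
    im=cv2.cvtColor(get_image(n),cv2.COLOR_RGB2HSV);H=im[...,0]
    m=((H<6)|(H>174)) if lo is None else ((H>=lo)&(H<=hi))
    k,l,st,c=cv2.connectedComponentsWithStats((m&(im[...,1]>smin)&(im[...,2]>50)).astype(np.uint8))
    return [(st[i].tolist(),c[i].round(0).tolist()) for i in range(1,k) if st[i,4]>a]
for n in("top","scene"):
    print(n,"red",comps(n,None,None,170,20)); print(" green",comps(n,50,80,120,60)); print(" lemon",comps(n,24,34,180,100))
    print(" foot band pred",proj(n,[.426,.156,.028]),"lid",proj(n,[.425,.155,.119]))
E
```

```text
15.9667 [0.38180727 0.06824413 0.23022976] [ 1.54574638 -0.40869193 -0.34961049]
top red [([201, 293, 25, 24, 457], [213.0, 305.0])]
 green []
 lemon []
 foot band pred [219.51480588 305.48694893] lid [210.57093037 303.03430331]
scene red [([611, 114, 14, 15, 138], [618.0, 122.0]), ([223, 228, 21, 7, 58], [233.0, 231.0]), ([556, 270, 34, 23, 188], [571.0, 286.0]), ([563, 271, 23, 15, 146], [575.0, 278.0])]
 green [([334, 256, 12, 14, 67], [339.0, 261.0]), ([387, 286, 15, 16, 115], [394.0, 293.0])]
 lemon [([584, 165, 28, 16, 223], [599.0, 173.0]), ([295, 220, 23, 21, 371], [306.0, 230.0])]
 foot band pred [238.90164874 261.99861628] lid [232.87451479 233.13587146]
```

```bash
python3 -c "
from h import *
print(tri((213,304.7),(232.8,235.7)))
print(close_job())"
```

```text
(array([0.42171813, 0.15087756, 0.11599935]), np.float64(0.0003075890688601191))
the job is handed in; nothing more can be done
None
```

I handed the job in at about 16 s: the red-lidded jar stands upright on the free part of the board, the lever is back in the middle and the next green jar is at the stop, but I viewed 11 pictures where the limit was 10.

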